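# Serve a dish of walnuts from the lever dispenser

## Robot

A 7-joint arm with a two-finger parallel gripper is mounted at the origin on a cart in front of the work surface, level with it; the furniture and walls round the work are solid. World frame = base frame: x ahead of the robot, y to its left, z up, the work surface at z = 0. Lengths are in m, angles in rad, forces in N, time in s.
With the tool pointing down it reaches from about 0.4 to 0.925 m from the base axis. Payload 5.6 kg.
Tool frame: the origin (TCP) lies at the very end of the fingers, on their centre line; the grasp point (between the pads) lies 19 mm behind it; z points along the fingers, y is the line along which they close (so a half turn about z gives the same grasp; the last joint's range is limited). The gripper opens to 85 mm and grips with 20 to 120 N. Pads are 22 mm wide; open, the fingers measure 114 mm over their backs; the gripper's body (76 mm by 85 mm) begins 54 mm behind the grasp point. The pads swing forward as they close: fully open they stand 13 mm farther back than shut.
Start: joints at [1.101, 0.468, -0.012, 1.603, 0.006, 1.071, -0.056], TCP at [0.269, -0.592, 0.231] pointing down, gripper open.
Joint ranges: [-2.53, 2.53], [-0.31, 2.02], [-1.57, 1.55], [0.28, 2.44], [-1.29, 4.43], [0.15, 1.84], [-2.92, 2.92]. Speed limits (rad/s): [2.57, 2.57, 3.14, 3.14, 3.14, 3.14, 3.14].

## Interface

Orientations are given as a unit quaternion [x, y, z, w].
In Python, from workcell import env gives the robot as it stands.
- The arm moves only by the tool arm_command, never from a script. Its arguments are lists of equal length, an entry for each row: "offset": the shift along the tool's x, y, z in mm, a list of three; "roll": the turn about the tool's z in rad; "claw": the opening, from 0 (shut) to 1 (fully open). A call has exactly 8 rows; each row is the pose to reach, as a shift and turn from the pose commanded when the call began, along the tool's axes at that moment; what a row does not reach only later rows make up. A row lasts 1/12 s, in which the tool goes at most 41.7 mm and 7.16 degrees, less where a joint would pass 70% of its speed; a pose out of reach is approached as far as the arm can. A call with a gripper value outside its range is refused whole. The fingers move at their own pace and stop on an object; "force" is the grip in N (left out, the last holds). Time passes only in rows, so rows that repeat a pose let the fingers close, or fill a call up. It gives the time, the measured TCP pose, the force, the opening and the grip force at its end, in the units of the state.
- env.get_state(): the state, without advancing time (a new reading comes with each control period).
- env.camera(name): name is "scene" or "top" or "wrist"; returns the picture (384x512x3 uint8, red, green, blue); there is no depth.
- env.camera_info(name): a dict with "fx", "fy", "cx", "cy" (pixels), "R" (3x3) and "t" (3): a world point X has camera coordinates R X + t. Camera axes: x right, y down, z forward; pixel columns grow to the right and rows downward; lengths in m; the calibration is good to about 2 mm. The wrist camera is an equidistant fisheye: a pixel r from the principal point sees the ray r / f radians off the axis. A picture is of the moment at which its call begins: read the wrist's pose just before it. camera_info takes no time and is no camera call; for the wrist camera it gives the pose at the moment of the call.
- env.sign_off(): hands the job in; it is judged then, once.
The state is a dict: "clock": time; "joint_pos": joint angles; "dq": joint speeds; "effort": joint torques, N m; "tool_pos": TCP position; "eef_rot": TCP orientation; "wrist_force": force on the tool from outside, world axes, zero at the start; "torque": the same for the moment, N m; "grip_width": finger opening in m; "gripper_force": force on a finger pad.
Only numpy, scipy, OpenCV 4.12 (cv2) and the standard library are available. Lean on these libraries where they do the work, as an engineer would, in place of code of your own. Each camera call takes 0.05 s, during which the arm holds its last target. There are 200 camera calls.

## Task

Serve the walnuts: push the white ramekin along the worktop until it sits fully home between the dispenser's front feet, then press the dispenser's red lever right down with a fingertip, which lifts the flap, and keep it down until all five walnuts have run out into the dish. Then ease the lever all the way back up under the fingertip, so that the flap does not slam, and move clear. Only push and press: do not lift or tip the dish, do not touch the nuts, and leave the other things where they stand.

Things in the scene. Friction and masses are not known exactly. Their poses are not given: they have to be found in the camera images.
- nut_dispenser: Walnut dispenser, fixed: wooden plinth with an open clear hopper, 150 mm deep (x), 98 wide (y), 167 high. Origin: centre of its underside; x points from front to back, y to its left, z up. Plinth front at x = -0.075. The steel chute's lip ends at x = -0.093, 64 mm wide, its underside 58 mm above the worktop; the dish passes below. Lever on its left side (+y).
- dish_place (a point): Where the dish's centre is when fully home, its side against the plinth's front (dispenser frame x = -0.1235, y = 0, z = 0); axes as the dispenser's, so the dish is pushed home along +x. Two wooden feet, 14 mm high, guide it: straight and 103 mm apart from the plinth to x = -0.133 (dispenser frame), then splayed to about 130 mm apart at x = -0.172, where they end.
- ramekin: White ceramic ramekin, a round straight-sided dish, 96 mm across, 42 mm high, wall 5 mm, about 0.22 kg, loose on the worktop in front of the dispenser: at the start 90 to 127 mm short of its place and up to 60 mm to either side. Origin at the centre of its underside, z up.
- lever: The steel lever with its red pad, on the left side of the dispenser. Origin at its pivot: x = 0, y = 0.0505, z = 0.155 in the dispenser frame; turns with the lever.
- lever_pad (a point): Round red pad, 29 mm across, 11 mm thick, at the front end of the lever: press it down with a fingertip. This point: centre of its top face. At rest (level) it is 183 mm above the worktop, at x = -0.110, y = 0.0925 in the dispenser frame, 55 mm to the left of the hopper. Fully down it is about 44 mm lower, on an arc of radius 112 mm (shift under 8 mm, tilt 0.4 rad).
- lever_turn (a joint): Angle of the lever, rad: 0 at rest (up), 0.40 fully down against its stop. A spring brings it back: about 2 N on the pad at rest, 4 N fully down. Let go, it flies up and the flap slams.
- flap (a joint): Opening of the amber flap at the dispenser's mouth, hinged at its top edge, rad: 0 shut, 1.28 with the lever fully down. A rod links it to the lever; it turns about 3.2 times as fast: a fingertip rising at 50 mm/s shuts it at about 1.5 rad/s. A slam is closing at over 6 rad/s (fingertip rising at about 200 mm/s); let go, it reaches over 10.
- walnut1: A walnut, round, 28 mm across, loose, 12 g, waiting in the chute's trough behind the flap; with the lever fully down all five roll out within about 2 s. Origin at its centre.
- walnut2: A walnut, round, 28 mm across, loose, 12 g, waiting in the chute's trough behind the flap; with the lever fully down all five roll out within about 2 s. Origin at its centre.
- walnut3: A walnut, round, 28 mm across, loose, 12 g, waiting in the chute's trough behind the flap; with the lever fully down all five roll out within about 2 s. Origin at its centre.
- walnut4: A walnut, round, 28 mm across, loose, 12 g, waiting in the chute's trough behind the flap; with the lever fully down all five roll out within about 2 s. Origin at its centre.
- walnut5: A walnut, round, 28 mm across, loose, 12 g, waiting in the chute's trough behind the flap; with the lever fully down all five roll out within about 2 s. Origin at its centre.
- salt_shaker: Bystander: grey-topped salt shaker, 44 mm across, 90 mm high, to the right of the dish's way. Origin at the centre of its underside.
- spice_jar: Bystander: spice jar with a pale cap, 44 mm across, 109 mm high, left of the lever. Origin at the centre of its underside.
- measure_cup: Bystander: blue measuring cup with a flat handle, 60 x 115 x 38 mm, lying well to the left of the dish. Origin at the centre of its underside.
- orange_spatula: Bystander: orange spatula, 200 x 42 x 15 mm, lying to the left. Origin at the centre of its underside.
Not all that is in view belongs to the job. Several things have the shape of the ramekin; the one meant has the colours described above.

How it is judged:
On the way, in this order (a step that is already met when the one before it is completed fails the run):
1. the dish is pushed fully home between the feet, under the chute, with the flap still shut (x of ramekin in the frame of nut_dispenser above -0.136 m and y of ramekin in the frame of nut_dispenser between -0.012 and 0.012 m and value of joint flap below 0.15 rad), for 0.2 s.
2. the lever is pressed right down by the fingers (value of joint lever_turn above 0.35 rad and contact force between the fingers and lever above 0.5 N), for 0.2 s.
At the end, for the whole second after the job is handed in: All five walnuts lie in the dish (centres within 40 mm of its axis and lower than 55 mm above the worktop), the dish stands upright at its place (no more than 12.5 mm short of home, within 12 mm of the middle), and lever (under 0.03 rad) and flap (under 0.06 rad) are back at rest (horizontal distance between each of walnut1, walnut2, walnut3, walnut4, walnut5 and ramekin below 0.04 m and height (world z) of each of walnut1, walnut2, walnut3, walnut4, walnut5 below 0.055 m and x of ramekin in the frame of nut_dispenser above -0.136 m and y of ramekin in the frame of nut_dispenser between -0.012 and 0.012 m and angle between ramekin's own z axis and vertical below 0.1 rad and value of joint flap below 0.06 rad and value of joint lever_turn below 0.03 rad); the robot touches nothing.
It fails at once if the flap snaps shut: it closes at more than 6 rad/s (velocity of joint flap below -6 rad/s).
It fails at once if the dish is lifted or tipped (height (world z) of ramekin above 0.015 m or angle between ramekin's own z axis and vertical above 0.3 rad).
It fails at once if a walnut is lifted out of the hopper or handled with the fingers (height (world z) of any of walnut1, walnut2, walnut3, walnut4, walnut5 above 0.15 m or contact force between the fingers and walnut1 above 0.5 N or contact force between the fingers and walnut2 above 0.5 N or contact force between the fingers and walnut3 above 0.5 N or contact force between the fingers and walnut4 above 0.5 N or contact force between the fingers and walnut5 above 0.5 N).
It fails at once if a bystander is moved by more than 25 mm (distance of any of salt_shaker, spice_jar, measure_cup, orange_spatula from where it was at the start of the episode above 0.025 m).
It also fails if it takes over 72 s, if anything falls off the work surface, if the arm or the gripper's body presses on something with over 40 N, if the wrist force passes 120 N, or if a joint passes its speed limit or range.

## Working session

There is one attempt and no reset: what is moved stays moved. The work goes in short steps, Python scripts to look and compute and a tool call to move; the robot and the scene stay as the last step left them, time stands still between calls to the robot, and variables do not carry over. Pictures are saved under pics/ and viewed, at most 10 in all, crops included, and the job is handed in when it is done.

Besides the shell and the picture viewer there is one more tool, called by a JSON object that holds its "method" and its "body". arm_command: Moves the arm, as the interface text tells. Its arguments: {"type":"object","properties":{"offset":{"type":"array","items":{"type":"array","items":{"type":"number"}}},"roll":{"type":"array","items":{"type":"number"}},"claw":{"type":"array","items":{"type":"number"}},"force":{"type":"number"}},"required":["offset","roll","claw"]}

```bash
mkdir -p pics
python3 - <<'E'
from workcell import env
import cv2,numpy as np
for n in("scene","top"):
    im=env.camera(n); cv2.imwrite(f"pics/{n}0.png",im[:,:,::-1]); i=env.camera_info(n)
    print(n,i["fx"],i["cx"],i["cy"],np.round(i["R"],4).tolist(),np.round(i["t"],4).tolist())
s=env.get_state();print(s["clock"],s["tool_pos"],s["eef_rot"])
E
```

```text
scene 480.0020887444918 259.89242688906666 192.7337694921733 [[-0.8509, -0.5253, 0.0109], [-0.2436, 0.3761, -0.894], [0.4655, -0.7633, -0.448]] [0.4941, 0.2942, 1.4094]
top 383.7971300834481 267.7205957839937 191.001493148827 [[-0.0191, -0.9996, 0.0184], [-0.9954, 0.0172, -0.0941], [0.0938, -0.0201, -0.9954]] [-0.0417, 0.6379, 1.1917]
0.1 [ 0.26881607 -0.59126684  0.23042841] [ 9.77322595e-01  2.11754341e-01 -2.14680667e-04 -7.73997962e-04]
```

View pics/scene0.png

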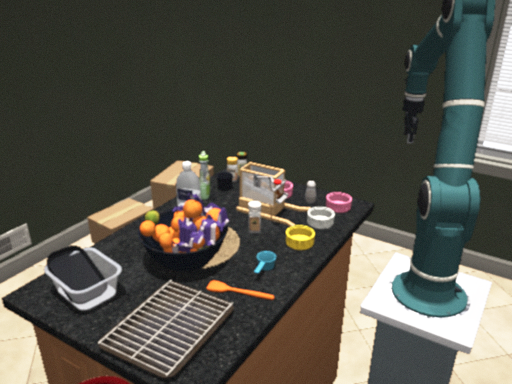

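View pics/top0.png

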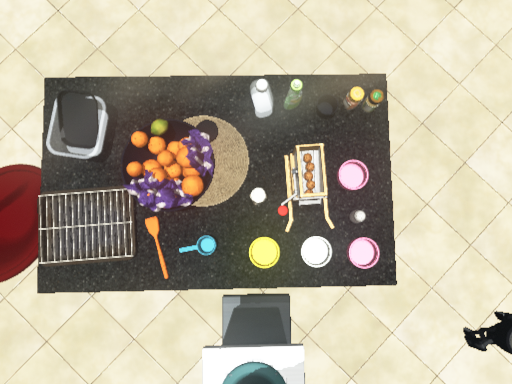

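The top view has five round dishes: yellow (264,252), white (316,251), pink (363,252), pink (352,174), and the dark bowl (165,165). Only the one at (316,251) is white and in front of the dispenser at (312,172). I'll confirm it in an enlarged crop.

```bash
cat > h.py <<'E'
import numpy as np,cv2
def ray(i,u,v,z):
    R=np.array(i["R"]);t=np.array(i["t"]);c=-R.T@t
    d=R.T@np.array([(u-i["cx"])/i["fx"],(v-i["cy"])/i["fy"],1])
    return c+d*(z-c[2])/d[2]
def proj(i,X):
    p=np.array(i["R"])@X+np.array(i["t"]);return p[0]/p[2]*i["fx"]+i["cx"],p[1]/p[2]*i["fy"]+i["cy"]
E
python3 - <<'E'
from h import *
from workcell import env
im=cv2.imread("pics/top0.png");i=env.camera_info("top")
c=im[135:275,255:395];cv2.imwrite("pics/crop.png",cv2.resize(c,None,fx=4.2,fy=4.2,interpolation=cv2.INTER_CUBIC))
hsv=cv2.cvtColor(im,cv2.COLOR_BGR2HSV)
m=((hsv[...,1]<60)&(hsv[...,2]>110)).astype(np.uint8);m[:230]=0;m[270:]=0;m[:,:295]=0;m[:,335:]=0
k=max(cv2.findContours(m,0,2)[0],key=cv2.contourArea);e=cv2.fitEllipse(k);print("ram",e,cv2.minEnclosingCircle(k),ray(i,*e[0],.038))
m=((hsv[...,1]>150)&((hsv[...,0]<6)|(hsv[...,0]>174))&(hsv[...,2]>100)).astype(np.uint8);m[:,:265]=0;m[:,305:]=0;m[:195]=0;m[230:]=0
k=max(cv2.findContours(m,0,2)[0],key=cv2.contourArea);M=cv2.moments(m,True);p=(M["m10"]/M["m00"],M["m01"]/M["m00"]);print("pad",p,M["m00"],ray(i,*p,.183))
E
```

```text
ram ((316.1139831542969, 251.24429321289062), (31.04717254638672, 31.693622589111328), 148.66311645507812) ((315.9023132324219, 251.48851013183594), 16.288997650146484) [ 0.44461471 -0.20081223  0.038     ]
pad (282.3837209302326, 210.2093023255814) 86.0 [ 0.56845671 -0.08988773  0.183     ]
```

View pics/crop.png

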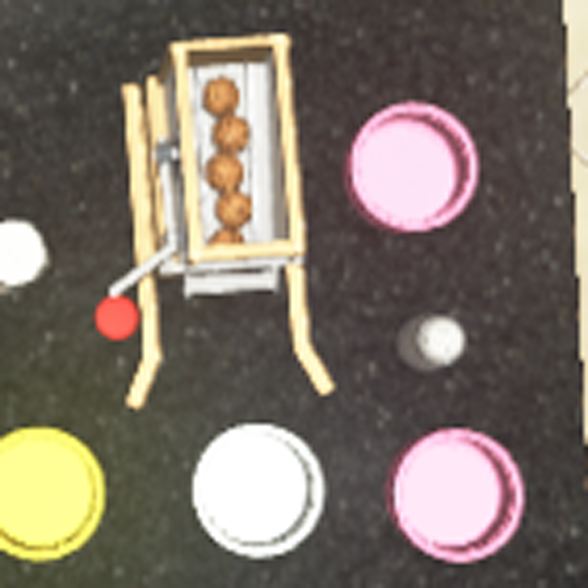

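The crop confirms a plain white round dish, centred at crop (258,490), in front of the dispenser. The feet end at crop (133,405) and (328,390). The hopper's top rim and the red pad at crop (118,318) are also clear. Next is the dispenser pose.

Run:
```python
from h import *
from workcell import env
i=env.camera_info("top")
f=lambda u,v,z:ray(i,u/4.2+255-.4,v/4.2+135-.4,z)[:2]
P=dict(RL=f(172,45,.167),RR=f(288,38,.167),FL=f(187,262,.167),FR=f(303,250,.167),bL=f(154,355,.014),bR=f(303,350,.014),tL=f(135,404,.014),tR=f(328,389,.014),pad=f(118,318,.183),ram=f(258,490,.042),salt=f(441,340,.09),jar=f(14,252,.109),padlock=f(452,495,.042))
for k,v in P.items():print(k,np.round(v,4))
r=(P['RL']+P['RR'])/2;q=(P['FL']+P['FR'])/2;d=r-q
print("yaw long",np.arctan2(d[1],d[0]),"len",np.hypot(*d))
for a,b in(('RL','RR'),('FL','FR'),('bL','bR'),('tL','tR')):
    e=P[a]-P[b];print(a,np.arctan2(-e[0],e[1]),np.hypot(*e),(P[a]+P[b])/2)
for yaw in(.03,.06,.09):
    c,s=np.cos(yaw),np.sin(yaw);R=np.array([[c,-s],[s,c]])
    print(yaw,"from pad",P['pad']-R@[-.11,.0925],"from hop",(r+q)/2,"tips",(P['tL']+P['tR'])/2-R@[-.172,0],"bends",(P['bL']+P['bR'])/2-R@[-.133,0])
```

```text
RL [ 0.7542 -0.1327]
RR [ 0.7578 -0.2122]
FL [ 0.6057 -0.139 ]
FR [ 0.6124 -0.2176]
bL [ 0.5467 -0.1275]
bR [ 0.5483 -0.2418]
tL [ 0.5097 -0.1121]
tR [ 0.5183 -0.2599]
pad [ 0.5681 -0.0907]
ram [ 0.4448 -0.2   ]
salt [ 0.5521 -0.3285]
jar [ 0.6194 -0.0224]
padlock [ 0.4382 -0.3444]
yaw long 0.03965154653593437 len 0.14707682548264123
RL 0.046000084350171375 0.0795371133078952 [ 0.75599211 -0.17247227]
FL 0.08550352123165043 0.07886595365647367 [ 0.60903089 -0.17830257]
bL 0.014737422196434485 0.11430131391644692 [ 0.5475001  -0.18461766]
tL 0.057817197867786926 0.1481055151244327 [ 0.5139875  -0.18598906]
0.03 from pad [ 0.68087496 -0.17990474] from hop [ 0.6825115  -0.17538742] tips [ 0.6859101  -0.18082984] bends [ 0.68044026 -0.18062826]
0.06 from pad [ 0.6834986  -0.17648338] from hop [ 0.6825115  -0.17538742] tips [ 0.68567799 -0.17567525] bends [ 0.68026077 -0.17664245]
0.09 from pad [ 0.68601843 -0.17298485] from hop [ 0.6825115  -0.17538742] tips [ 0.68529137 -0.17052995] bends [ 0.67996182 -0.17266381]
```

```bash
cat >> h.py <<'E'
from workcell import env
from scipy.spatial.transform import Rotation as Ro
def off(*targets):
    s=env.get_state();R=Ro.from_quat(s["eef_rot"]);M=R.as_matrix()
    print("t",round(s["clock"],2),"p",np.round(s["tool_pos"],4),"yaw",round(np.arctan2(M[1,0],M[0,0]),3),"z",np.round(M[:,2],3),"F",np.round(s["wrist_force"],1))
    for T in targets:print(T,np.round(M.T@(np.array(T)-s["tool_pos"])*1000,1))
E
python3 -c "
from h import *
off([.36,-.213,.12],[.36,-.213,.015])"
```

```text
t 0.1 p [ 0.2688 -0.5913  0.2304] yaw 0.427 z [-0.001  0.001 -1.   ] F [ 0.3 -0.3  0.8]
[0.36, -0.213, 0.12] [ 239.6 -306.4  110.9]
[0.36, -0.213, 0.015] [ 239.6 -306.3  215.9]
```

{"method": "arm_command", "body": {"offset": [[20,-26,9],[42,-54,18],[64,-82,28],[86,-110,40],[108,-138,50],[130,-166,60],[152,-194,70],[174,-222,80]], "roll": [0.04,0.08,0.12,0.16,0.2,0.24,0.28,0.327], "claw": [0.59,0.59,0.59,0.59,0.59,0.59,0.59,0.59]}}

```text
clock: 0.77
tool_pos: [0.3354, -0.3158, 0.1508]
eef_rot: [0.999, 0.049, -0.0, -0.0]
wrist_force: [0.3, 0.5, 0.1]
grip_width: 0.0506
gripper_force: 0.0
```

```bash
python3 -c "
from h import *
off([.36,-.213,.12],[.36,-.213,.015])"
```

```text
t 0.77 p [ 0.3354 -0.3158  0.1508] yaw 0.097 z [-0.  0. -1.] F [0.3 0.5 0.1]
[0.36, -0.213, 0.12] [ 34.5 -99.9  30.8]
[0.36, -0.213, 0.015] [ 34.5 -99.9 135.8]
```

{"method": "arm_command", "body": {"offset": [[10,-30,15],[22,-65,25],[34,-100,35],[34,-100,60],[34,-100,85],[34,-100,110],[34,-100,130],[34,-100,136]], "roll": [0,0,0,0,0,0,0,0], "claw": [0.59,0.59,0.59,0.59,0.59,0.59,0.59,0.59]}}

```text
clock: 1.43
tool_pos: [0.3577, -0.2137, 0.0128]
eef_rot: [0.999, 0.05, -0.002, -0.001]
wrist_force: [-1.1, -0.0, 0.1]
grip_width: 0.0507
gripper_force: 0.0
```

```bash
python3 -c "
from h import *
off([.3925,-.208,.015],[.46,-.198,.015],[.508,-.188,.015])"
```

```text
t 1.43 p [ 0.3577 -0.2137  0.0128] yaw 0.1 z [-0.004  0.002 -1.   ] F [-1.1 -0.   0.1]
[0.3925, -0.208, 0.015] [35.2 -2.2 -2.3]
[0.46, -0.198, 0.015] [103.3  -5.4  -2.6]
[0.508, -0.188, 0.015] [152.1 -10.5  -2.8]
```

{"method": "arm_command", "body": {"offset": [[12,0,-2],[24,-1,-2],[34,-2,-2],[42,-2,-2],[50,-3,-2],[58,-3,-2],[66,-4,-2],[74,-4,-2]], "roll": [0,0,0,0,0,0,0,0], "claw": [0.59,0.59,0.59,0.59,0.59,0.59,0.59,0.59]}}

```text
clock: 2.1
tool_pos: [0.4331, -0.2032, 0.0175]
eef_rot: [0.999, 0.05, -0.0, 0.0]
wrist_force: [-2.4, -0.6, 2.3]
grip_width: 0.0503
gripper_force: 1.5
```

```bash
python3 -c "
from h import *
im=env.camera('top')[:,:,::-1];c=im[135:275,255:395];cv2.imwrite('pics/c2.png',cv2.resize(c,None,fx=4.2,fy=4.2,interpolation=cv2.INTER_CUBIC))
off([.46,-.198,.015],[.508,-.188,.015])"
```

```text
t 2.15 p [ 0.4355 -0.2031  0.0177] yaw 0.101 z [ 0.003 -0.    -1.   ] F [ 1.7  0.3 -0.2]
[0.46, -0.198, 0.015] [24.9 -2.6  2.7]
[0.508, -0.188, 0.015] [73.7 -7.7  2.8]
```

View pics/c2.png

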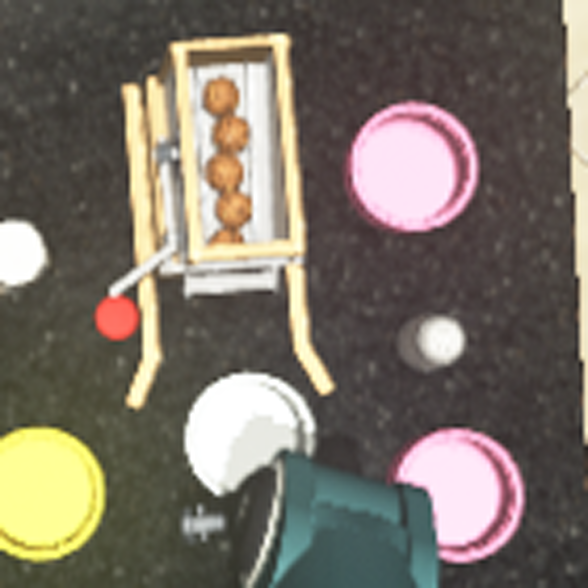

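The dish is nestled in the fingers with its centre at crop (250,437), on the midline between the foot tips. I'll keep pushing.

{"method": "arm_command", "body": {"offset": [[7,-1,0],[14,-2,0],[21,-3,0],[28,-4,0],[35,-5,0],[42,-5,0],[49,-5,0],[56,-6,0]], "roll": [0,0,0.01,0.02,0.03,0.04,0.04,0.04], "claw": [0.59,0.59,0.59,0.59,0.59,0.59,0.59,0.59]}}

```text
clock: 2.82
tool_pos: [0.4886, -0.1919, 0.0172]
eef_rot: [1.0, 0.03, 0.0, 0.0]
wrist_force: [-2.0, -0.6, 0.9]
grip_width: 0.0504
gripper_force: 1.1
```

```bash
python3 -c "
from h import *
off([.508,-.188,.018])"
```

```text
t 2.82 p [ 0.4886 -0.1919  0.0172] yaw 0.06 z [ 0. -0. -1.] F [-2.  -0.6  0.9]
[0.508, -0.188, 0.018] [19.6 -2.7 -0.8]
```

{"method": "arm_command", "body": {"offset": [[4,-1,0],[8,-1,0],[12,-2,0],[15,-2,0],[17,-3,0],[19,-3,0],[20,-3,0],[20,-3,0]], "roll": [0,0,0,0,0,0,0,0], "claw": [0.59,0.59,0.59,0.59,0.59,0.59,0.59,0.59]}}

```text
clock: 3.48
tool_pos: [0.5078, -0.1875, 0.0173]
eef_rot: [1.0, 0.03, 0.0, -0.0]
wrist_force: [-1.5, 1.1, 0.5]
grip_width: 0.0504
gripper_force: 0.6
```

```bash
python3 -c "
from h import *
off([.508,-.188,.018])"
```

```text
t 3.48 p [ 0.5078 -0.1875  0.0173] yaw 0.06 z [ 0.  0. -1.] F [-1.5  1.1  0.5]
[0.508, -0.188, 0.018] [ 0.2  0.5 -0.7]
```

No hard stop has been felt yet, so I'll creep on in 1 mm rows.

{"method": "arm_command", "body": {"offset": [[1,0,0],[2,0,0],[3,0,0],[4,0,0],[5,0,0],[6,0,0],[6,0,0],[6,0,0]], "roll": [0,0,0,0,0,0,0,0], "claw": [0.59,0.59,0.59,0.59,0.59,0.59,0.59,0.59]}}

```text
clock: 4.15
tool_pos: [0.5108, -0.1875, 0.0169]
eef_rot: [1.0, 0.029, -0.003, -0.0]
wrist_force: [-8.6, -0.1, 5.4]
grip_width: 0.0503
gripper_force: 4.7
```

Contact force has risen to 8.6 N and the tool has stopped, so the dish is home. I'll back off, rise, and check by picture.

{"method": "arm_command", "body": {"offset": [[-6,0,0],[-20,0,0],[-36,0,0],[-40,0,-30],[-40,0,-70],[-40,0,-110],[-40,0,-150],[-40,0,-190]], "roll": [0,0,0,0,0,0,0,0], "claw": [0.59,0.59,0.59,0.59,0,0,0,0]}}

```text
clock: 4.82
tool_pos: [0.4741, -0.1895, 0.2096]
eef_rot: [1.0, 0.03, 0.001, 0.0]
wrist_force: [0.7, -1.7, -0.6]
grip_width: 0.0023
gripper_force: 0.0
```

```bash
python3 -c "
from h import *
im=env.camera('top')[:,:,::-1];c=im[135:275,255:395];cv2.imwrite('pics/c3.png',cv2.resize(c,None,fx=4.2,fy=4.2,interpolation=cv2.INTER_CUBIC))
im=env.camera('wrist')[:,:,::-1];cv2.imwrite('pics/w3.png',im)
off([.568,-.09,.215],[.568,-.09,.183])"
```

```text
t 4.92 p [ 0.4785 -0.1911  0.2143] yaw 0.06 z [ 0.015 -0.005 -1.   ] F [ 0.9 -0.1 -0.5]
[0.568, -0.09, 0.215] [ 95.4 -95.5   0.2]
[0.568, -0.09, 0.183] [ 94.9 -95.7  32.2]
```

View pics/c3.png

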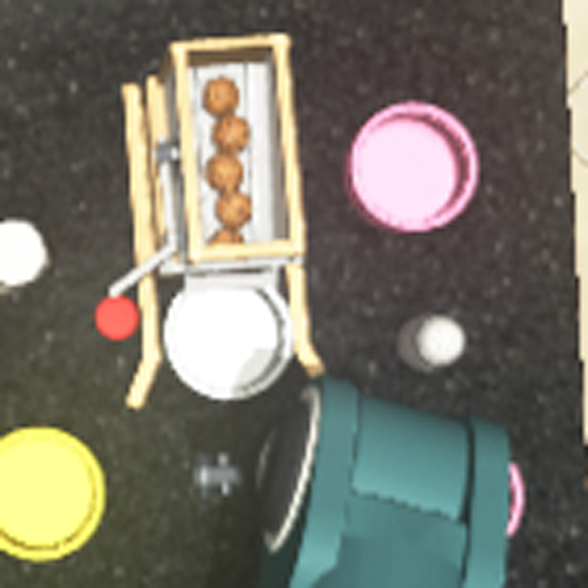

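View pics/w3.png

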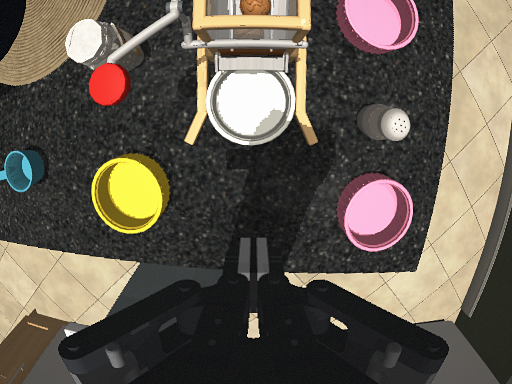

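Both views show the dish home between the feet and under the chute lip, centred at crop (229,337), with the flap shut. The pad is at crop (118,318) in the top view and (109,84) in the wrist view. I'll move above the pad, fingers shut.

{"method": "arm_command", "body": {"offset": [[8,-10,-3],[20,-25,-6],[35,-40,-6],[52,-55,-6],[70,-72,-6],[84,-87,-6],[95,-96,-6],[95,-96,-6]], "roll": [0,0,0,0,0,0,0,0], "claw": [0,0,0,0,0,0,0,0]}}

```text
clock: 5.58
tool_pos: [0.5648, -0.085, 0.2128]
eef_rot: [0.999, 0.032, 0.001, -0.001]
wrist_force: [0.3, 0.7, -0.4]
grip_width: -0.0001
gripper_force: 0.0
```

```bash
python3 -c "
from h import *
i=env.camera_info('wrist');im=env.camera('wrist')[:,:,::-1];cv2.imwrite('pics/w4.png',im)
hsv=cv2.cvtColor(im,cv2.COLOR_BGR2HSV)
m=((hsv[...,1]>150)&((hsv[...,0]<6)|(hsv[...,0]>174))&(hsv[...,2]>100)).astype(np.uint8)
n,l,st,ce=cv2.connectedComponentsWithStats(m)
R=np.array(i['R']);t=np.array(i['t']);c=-R.T@t
for k in range(1,n):
  if st[k,4]>60:
    a=(ce[k]-[i['cx'],i['cy']])/i['fx'];r=np.hypot(*a);d=R.T@np.array([*(np.sin(r)*a/r),np.cos(r)]);print(st[k],ce[k],c+d*(.181-c[2])/d[2])
it=env.camera_info('top');print('dish',ray(it,229/4.2+254.6,337/4.2+134.6,.042))
off([.568,-.09,.183],[.568,-.09,.139])"
```

```text
[ 243  201   44   42 1400] [264.52142857 220.51142857] [ 0.57061837 -0.09268262  0.181     ]
dish [ 0.55848717 -0.18173547  0.042     ]
t 5.63 p [ 0.5634 -0.0869  0.2126] yaw 0.062 z [ 0.  0. -1.] F [-0.5  0.4  0.3]
[0.568, -0.09, 0.183] [ 4.4  3.4 29.6]
[0.568, -0.09, 0.139] [ 4.4  3.4 73.6]
```

View pics/w4.png

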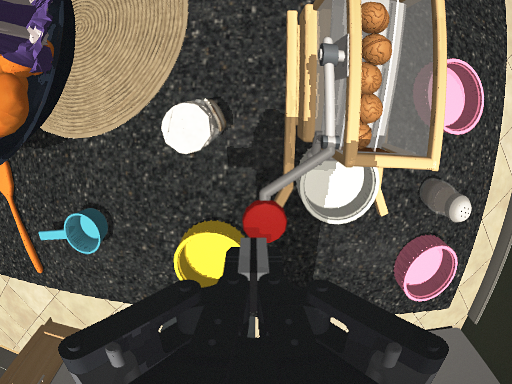

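The wrist view shows the pad just ahead of the fingertip, at (264,220). Both cameras put it near (0.569, -0.091). I'll centre over it, then press gently.

{"method": "arm_command", "body": {"offset": [[3,2,4],[6,4,10],[6,4,16],[6,4,21],[6,4,25],[6,4,29],[6,4,33],[6,4,37]], "roll": [0,0,0,0,0,0,0,0], "claw": [0,0,0,0,0,0,0,0]}}

```text
clock: 6.3
tool_pos: [0.5685, -0.0919, 0.176]
eef_rot: [1.0, 0.03, -0.0, 0.0]
wrist_force: [-2.1, -0.4, 2.2]
grip_width: 0.0004
gripper_force: 1.4
```

The tip is on the pad with about 2 N. I'll press on down to the stop.

{"method": "arm_command", "body": {"offset": [[0,0,5],[0,0,10],[0,0,15],[0,0,20],[0,0,25],[0,0,30],[0,0,35],[0,0,38]], "roll": [0,0,0,0,0,0,0,0], "claw": [0,0,0,0,0,0,0,0]}}

```text
clock: 6.97
tool_pos: [0.5692, -0.0919, 0.1411]
eef_rot: [1.0, 0.03, -0.0, 0.0]
wrist_force: [-19.4, 1.6, 46.0]
grip_width: 0.0
gripper_force: 24.7
```

{"method": "arm_command", "body": {"offset": [[0,0,1],[0,0,2],[0,0,3],[0,0,4],[0,0,4],[0,0,4],[0,0,4],[0,0,4]], "roll": [0,0,0,0,0,0,0,0], "claw": [0,0,0,0,0,0,0,0]}}

```text
clock: 7.63
tool_pos: [0.5693, -0.0919, 0.1409]
eef_rot: [1.0, 0.03, 0.001, 0.001]
wrist_force: [-22.8, 2.2, 50.2]
grip_width: -0.0003
gripper_force: 27.7
```

It is on the stop. I'll relax a little and hold while the nuts run.

{"method": "arm_command", "body": {"offset": [[0,0,-1],[0,0,-2],[0,0,-3],[0,0,-3],[0,0,-3],[0,0,-3],[0,0,-3],[0,0,-3]], "roll": [0,0,0,0,0,0,0,0], "claw": [0,0,0,0,0,0,0,0]}}

```text
clock: 8.3
tool_pos: [0.5692, -0.0919, 0.1414]
eef_rot: [1.0, 0.03, 0.0, 0.0]
wrist_force: [-16.5, 1.1, 33.2]
grip_width: -0.0005
gripper_force: 18.3
```

{"method": "arm_command", "body": {"offset": [[0,0,0],[0,0,0],[0,0,0],[0,0,0],[0,0,0],[0,0,0],[0,0,0],[0,0,0]], "roll": [0,0,0,0,0,0,0,0], "claw": [0,0,0,0,0,0,0,0]}}

```text
clock: 8.97
tool_pos: [0.5692, -0.0919, 0.1414]
eef_rot: [1.0, 0.03, 0.0, 0.0]
wrist_force: [-15.6, 0.4, 33.1]
grip_width: -0.0
gripper_force: 18.3
```

{"method": "arm_command", "body": {"offset": [[0,0,0],[0,0,0],[0,0,0],[0,0,0],[0,0,0],[0,0,0],[0,0,0],[0,0,0]], "roll": [0,0,0,0,0,0,0,0], "claw": [0,0,0,0,0,0,0,0]}}

```text
clock: 9.63
tool_pos: [0.5692, -0.0918, 0.1414]
eef_rot: [1.0, 0.03, 0.0, 0.0]
wrist_force: [-16.6, 0.5, 33.2]
grip_width: 0.0
gripper_force: 18.3
```

```bash
python3 -c "
from h import *
w=env.camera('wrist')[:,:,::-1][:260,200:460]
c=env.camera('top')[:,:,::-1][135:265,265:395]
cv2.imwrite('pics/w5.png',np.hstack([cv2.resize(w,(400,400)),cv2.resize(c,(400,400))]))
off()"
```

```text
t 9.73 p [ 0.5692 -0.0919  0.1414] yaw 0.06 z [ 0.001 -0.001 -1.   ] F [-15.5   1.4  32.9]
```

View pics/w5.png

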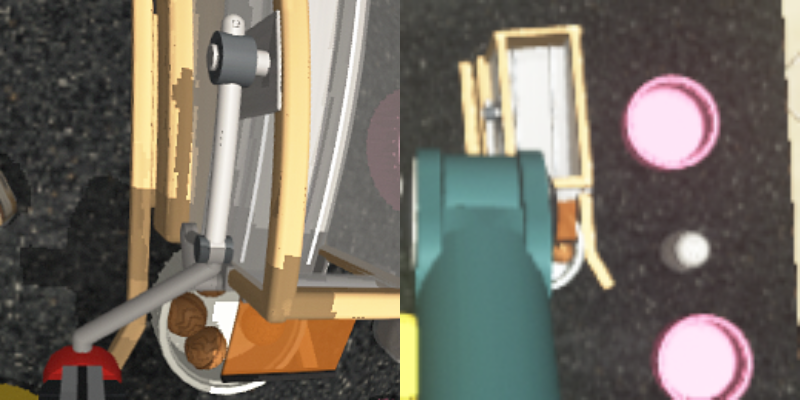

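The hopper and trough are empty, with nuts in the dish under the raised amber flap. I'll ease up at about 36 mm/s.

{"method": "arm_command", "body": {"offset": [[0,0,-2],[0,0,-5],[0,0,-8],[0,0,-11],[0,0,-14],[0,0,-17],[0,0,-20],[0,0,-23]], "roll": [0,0,0,0,0,0,0,0], "claw": [0,0,0,0,0,0,0,0]}}

```text
clock: 10.4
tool_pos: [0.569, -0.0918, 0.1603]
eef_rot: [1.0, 0.03, -0.0, 0.0]
wrist_force: [-4.9, -0.1, 3.2]
grip_width: -0.0001
gripper_force: 2.0
```

{"method": "arm_command", "body": {"offset": [[0,0,-3],[0,0,-6],[0,0,-9],[0,0,-12],[0,0,-15],[0,0,-18],[0,0,-21],[0,0,-24]], "roll": [0,0,0,0,0,0,0,0], "claw": [0,0,0,0,0,0,0,0]}}

```text
clock: 11.07
tool_pos: [0.5691, -0.0916, 0.1846]
eef_rot: [1.0, 0.03, 0.0, -0.0]
wrist_force: [0.5, -0.6, 0.8]
grip_width: 0.0001
gripper_force: 0.0
```

{"method": "arm_command", "body": {"offset": [[0,0,-2],[0,0,-5],[0,0,-10],[0,0,-20],[-15,0,-30],[-40,0,-40],[-70,0,-45],[-95,0,-50]], "roll": [0,0,0,0,0,0,0,0], "claw": [0,0,0,0,0,0,0,0]}}

```text
clock: 11.73
tool_pos: [0.4727, -0.0975, 0.2351]
eef_rot: [1.0, 0.03, 0.0, 0.0]
wrist_force: [-0.3, -0.2, 0.1]
grip_width: -0.0
gripper_force: 0.0
```

{"method": "arm_command", "body": {"offset": [[-20,0,0],[-40,0,0],[-60,0,0],[-60,0,0],[-60,0,0],[-60,0,0],[-60,0,0],[-60,0,0]], "roll": [0,0,0,0,0,0,0,0], "claw": [0,0,0,0,0,0,0,0]}}

```text
clock: 12.4
tool_pos: [0.415, -0.1009, 0.2344]
eef_rot: [1.0, 0.03, 0.0, -0.0]
wrist_force: [-0.5, 0.6, -0.0]
grip_width: 0.0001
gripper_force: 0.0
```

```bash
python3 -c "
from h import *
w=env.camera('wrist')[:,:,::-1]
c=env.camera('top')[:,:,::-1][135:265,265:395]
cv2.imwrite('pics/w6.png',np.hstack([cv2.resize(w[:240,180:420],(400,400)),cv2.resize(c,(400,400))]))
off()"
```

```text
t 12.5 p [ 0.4147 -0.1009  0.2341] yaw 0.06 z [-0.  0. -1.] F [0.2 0.1 0.2]
```

View pics/w6.png

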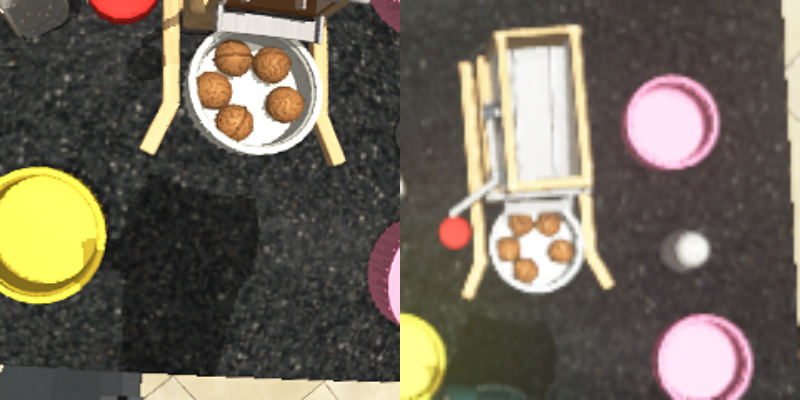

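All five walnuts lie in the dish (left panel, around (250,90)). The dish is still home, the lever is back up, and the arm is clear.

```bash
python3 -c "
from workcell import env
print(env.sign_off())"
```

```text
the job is handed in; nothing more can be done
None
```

The job is handed in at about 12.5 s: the dish is home with all five walnuts in it, the lever was eased back up, and the arm is clear; the judge's verdict was not shown.

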